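Open the Petri dish cabinet on the microscopy bench

ROBOT

A 6-joint arm with a two-finger parallel gripper is mounted at the origin on the work surface. World frame = base frame: x ahead of the robot, y to its left, z up, the work surface at z = 0. Lengths are in mm, angles in rad, forces in N, time in s.
With the tool pointing down it reaches from about 275 to 750 mm from the base axis. Payload 10.2 kg.
Tool frame: the origin (TCP) lies where the fingers leave the gripper's body, on its centre line; the fingertips stand 73 mm ahead of it and the grasp point (between the pads) lies 54 mm ahead of it; z points along the fingers, y is the line along which they close (so a half turn about z gives the same grasp; the last joint's range is limited). The gripper opens to 85 mm and grips with 20 to 120 N. Pads are 22 mm wide; open, the fingers measure 114 mm over their backs; the gripper's body (76 mm by 85 mm) begins 54 mm behind the grasp point. The pads swing forward as they close: fully open they stand 13 mm farther back than shut.
Start: joints at [0.878, 0.313, 1.498, -0, 1.331, -0.223], TCP at [237.685, 468.121, 303.894] pointing down, gripper open.
Joint ranges: [-2.94, 2.94], [-0.97, 2.17], [0.19, 2.56], [-1.23, 4.37], [0.02, 3.11], [-2.88, 2.88]. Speed limits (rad/s): [2.39, 2.39, 3.01, 3.14, 3.14, 3.14].

INTERFACE

Orientations are given as a unit quaternion [w, x, y, z].
In Python, from rig import ctrl gives the robot as it stands.
- The arm moves only by the shell command python3 -m creep 'ROWS' [OPENING] [FORCE]. ROWS is JSON, a list that holds one entry, the list of rows, each a list of 6 numbers: the shift along the world's x, y, z in units of 25 mm (1.0 is 25 mm), then the turn, a rotation vector about the world's x, y, z in units of 5 degrees (1.0 is 5 degrees). In form: [[[x, y, z, ax, ay, az], ...]]. A call has 1 to 20 rows; each row is the pose to reach, as a shift and turn from the pose commanded when the call began; what a row does not reach only later rows make up. A row lasts 1/12 s, in which the tool goes at most 41.7 mm and 7.16 degrees, less where a joint would pass 70% of its speed; a pose out of reach is approached as far as the arm can. A call with a gripper value outside its range is refused whole. OPENING is the finger opening in mm, from 0 to 85.4, set as the call begins (- or left out, the last holds). The fingers move at their own pace and stop on an object; FORCE is the grip in N (left out, the last holds). Time passes only in rows, so rows that repeat a pose let the fingers close. It gives the time, the measured TCP pose, the force, the opening and the grip force at its end, in the units of the state.
- ctrl.sense(): the state, without advancing time (a new reading comes with each control period).
- ctrl.capture(name): name is "scene" or "top" or "wrist"; returns a dict with "image" (400x640x3 uint8, red, green, blue), "fx", "fy", "cx", "cy" (pixels), "k1" (the pictures are not rectified: a ray, as slopes to the right and down, at radius r is drawn at 1 + k1 r^2 times it, then the intrinsics apply), "R" (3x3) and "t" (3): a world point X has camera coordinates R X + t. Camera axes: x right, y down, z forward; pixel columns grow to the right and rows downward; lengths in mm; the calibration is good to about 2 mm. A picture is of the moment at which its call begins. There is no depth.
- ctrl.finish_job(): hands the job in; it is judged then, once.
The state is a dict: "time_s": time; "joints": joint angles; "dq": joint speeds; "tau": joint torques, N m; "eef_pos": TCP position; "ee_rot": TCP orientation; "force": force on the tool from outside, world axes, zero at the start; "wrist_torque": the same for the moment, N m; "grip_width": opening from 0.0 (shut) to 1.0 (fully open); "grip_force": force on a finger pad.
Only numpy, scipy, OpenCV 4.12 (cv2) and the standard library are available. Lean on these libraries where they do the work, as an engineer would, in place of code of your own. Each camera call takes 0.05 s, during which the arm holds its last target. There are 200 camera calls.

TASK

On the bench stand two small clear cabinets, each with two sliding doors on a double track. In the one with the blue doors, slide the rear door fully open, behind its front neighbour, so that the stack of Petri dishes behind it can be reached. Leave the front blue door shut and leave the grey-doored cabinet alone.

Things in the scene. Friction and masses are not known exactly. Their poses are not given: they have to be found in the camera images.
- blue_rear_pull (a point): Grip point of the rear blue door's pull, an upright blue fin at that door's outer (+y) edge: 10 mm thick (y), 36 deep (x), 50 high, top 145 above the bench, standing 6 to 42 in front of the cabinet face. The point is mid-thickness, mid-depth, 15 below the fin's top. Pinch from above, closing along y. Axes: x into the cabinet, y along the track, z up; they turn with the cabinet (up to 12 deg).
- blue_rear_door (a joint): Travel of the rear blue door in m: 0 shut, 0.100 fully open at its end stop. It covers the cabinet's +y half and grows as it slides along -y, behind the front door. May start up to 30 mm ajar. About 2 N of friction; it stays where it is left.
- blue_front_pull (a point): The same point on the like blue fin of the front blue door, at that door's outer (-y) edge; this door, over the cabinet's -y half, is shut and stays so. With both shut the two pulls are 236 mm apart along y; with the rear door fully open, 136.
- grey_cabinet: The other cabinet, grey doors and pulls, eyepieces inside; left or right of the blue one, which is alike in size and layout: a clear fixed box 270 mm wide (y), 156 deep (x), 150 high, doors and pulls on its -x face, towards the robot. Origin: centre of its underside; x away from the robot, y along the doors, z up.

How it is judged (in metres and radians):
At the end, for the whole second after the job is handed in: The rear blue door is open to within 15 mm of its end stop (travel over 85 of 100 mm) and at rest, and the front blue door is within 15 mm of where it was (value of joint blue_rear_door above 0.085 m and velocity of joint blue_rear_door between -0.01 and 0.01 m/s and distance of blue_front_pull from where it was at the start of the episode below 0.015 m); the robot touches nothing.
It fails at once if the front blue door is moved by more than 15 mm (distance of blue_front_pull from where it was at the start of the episode above 0.015 m).
It fails at once if the grey cabinet or its doors are pushed (over 4 N) (contact force between grey_cabinet and anything else above 4 N).
It also fails if it takes over 32 s, if anything falls off the work surface, if the arm or the gripper's body presses on something with over 40 N, if the wrist force passes 120 N, or if a joint passes its speed limit or range.

## Working session

There is one attempt and no reset: what is moved stays moved. The work goes in short steps, Python scripts to look and compute and a shell command to move; the robot and the scene stay as the last step left them, time stands still between calls to the robot, and variables do not carry over. Pictures are saved under pics/ and viewed, at most 10 in all, crops included, and the job is handed in when it is done.

```bash
mkdir -p pics
cat > h.py <<'E'
import numpy as np,cv2
from rig import ctrl
def cap(n,f=None):
    c=ctrl.capture(n)
    if f: cv2.imwrite('pics/'+f,cv2.cvtColor(c['image'],cv2.COLOR_RGB2BGR))
    return c
def ray(c,u,v):
    K=np.array([[c['fx'],0,c['cx']],[0,c['fy'],c['cy']],[0,0,1.]])
    p=cv2.undistortPoints(np.array([[[u,v]]],float),K,np.array([c['k1'],0,0,0.]))[0,0]
    R=np.array(c['R']);t=np.array(c['t']);return -R.T@t,R.T@np.array([p[0],p[1],1])
def onz(c,u,v,z):
    o,d=ray(c,u,v);return o+d*(z-o[2])/d[2]
E
python3 - <<'E'
from h import *
for n in('top','scene'):
    c=cap(n,n+'1.png');o,d=ray(c,320,200);print(n,o.round(),d.round(2))
print(ctrl.sense())
E
```

```text
top [ 349.   -2. 1117.] [ 0.17 -0.05 -0.98]
scene [ 445.  299. 1067.] [ 0.13 -0.32 -0.94]
{'time_s': 0.1, 'joints': array([ 8.77603863e-01,  3.13417381e-01,  1.49834544e+00,  3.82895739e-05,
        1.33100854e+00, -2.23378838e-01]), 'dq': array([ 0.00168194, -0.0014502 , -0.00224888,  0.00090704,  0.00077115,
       -0.00067366]), 'tau': array([ 2.55317114e-03, -4.12900794e+01, -2.60144055e+01, -1.25928696e-04,
        2.96684098e-03, -2.32385827e-05]), 'eef_pos': array([237.58078138, 468.00957919, 303.38621358]), 'ee_rot': array([-2.77413099e-04,  2.32756751e-01,  9.72534805e-01, -5.20314746e-04]), 'force': array([-0.53028392,  0.52450392,  0.06667656]), 'wrist_torque': array([-0.04448301,  0.01093886, -0.00126452]), 'grip_force': 0.0, 'grip_width': 0.9951330195094322}
```

View pics/top1.png

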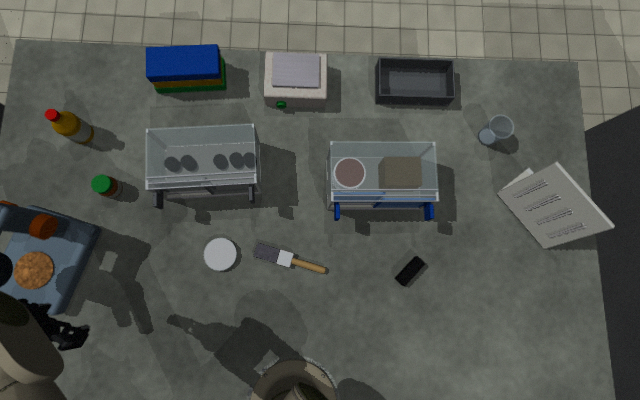

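View pics/scene1.png

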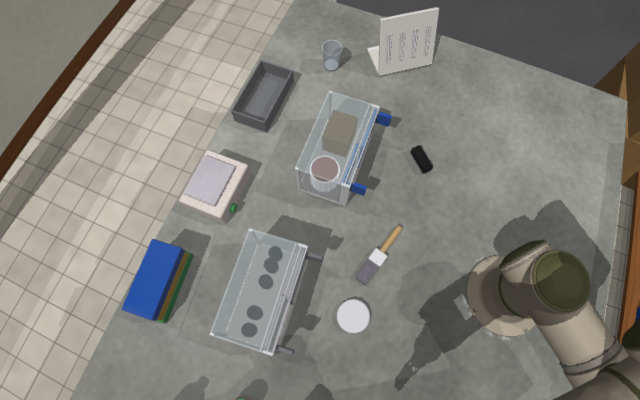

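The top view shows the blue cabinet on the right with its fins at about (337,211) for the rear door and (429,211) for the front door. The grey cabinet is on the left, with fins at (158,200) and (251,193). The scene view has the blue fins at (358,188) and (383,118). Next I'll enlarge both.

Run:
```python
from h import *
a=cv2.imread('pics/top1.png')[180:230,320:450];b=cv2.imread('pics/scene1.png')[100:205,335:405]
cv2.imwrite('pics/crop1.png',np.vstack([cv2.resize(a,(780,300),interpolation=cv2.INTER_CUBIC),cv2.copyMakeBorder(cv2.resize(cv2.rotate(b,cv2.ROTATE_90_COUNTERCLOCKWISE),(420,280)),0,0,0,360,cv2.BORDER_CONSTANT)]))
for n in('top','scene'):
    c=cap(n);h=cv2.cvtColor(c['image'],cv2.COLOR_RGB2HSV)
    for vlo in (60,140):
        m=cv2.inRange(h,(105,150,vlo),(125,255,255))
        k,l,s,ce=cv2.connectedComponentsWithStats(m)
        for i in range(1,k):
            if s[i,4]>25: print(n,vlo,s[i],ce[i].round(1),onz(c,*ce[i],145).round(0))
```

```text
top 60 [ 146   44   73   33 2147] [181.7  60.2] [876. 315. 145.]
top 60 [334 202   6  17  66] [337.3 211. ] [488. -97. 145.]
top 60 [427 203   7  15  64] [431. 210.] [ 497. -332.  145.]
scene 60 [378 112  13  14 126] [383.8 118.6] [ 496. -317.  145.]
scene 60 [351 183  16  12 113] [358.4 188.1] [490. -87. 145.]
scene 60 [ 123  240   58   80 2506] [151.8 279.8] [877. 332. 145.]
scene 60 [636 308   4  12  33] [637.9 313.3] [-288.  -38.  145.]
scene 140 [380 112  11   6  28] [385.  114.6] [ 497. -331.  145.]
scene 140 [354 183  13   7  39] [359.6 185.7] [489. -95. 145.]
scene 140 [ 123  240   58   80 2342] [150.9 279.1] [879. 332. 145.]
```

View pics/crop1.png

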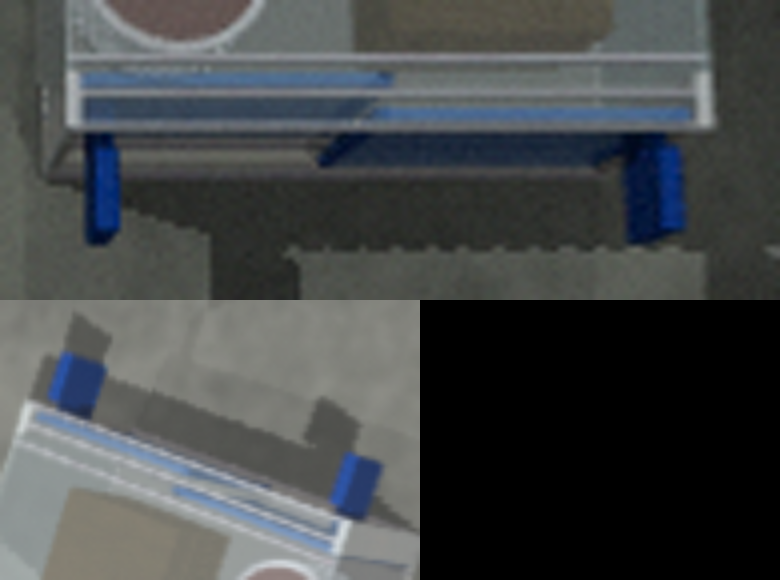

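The top faces of the fins are at about (489,-97) and (497,-332). They are 235 mm apart, so the rear door is shut, and the cabinet yaw is about +2°. I'll hover over the rear pull.

```bash
python3 -m creep '[[[10,-22.6,-2,0,0,5.8],[10,-22.6,-2,0,0,5.8],[10,-22.6,-2,0,0,5.8],[10,-22.6,-2,0,0,5.8],[10,-22.6,-2,0,0,5.8],[10,-22.6,-2,0,0,5.8],[10,-22.6,-2,0,0,5.8],[10,-22.6,-2,0,0,5.8],[10,-22.6,-2,0,0,5.8],[10,-22.6,-2,0,0,5.8],[10,-22.6,-2,0,0,5.8],[10,-22.6,-2,0,0,5.8],[10,-22.6,-2,0,0,5.8],[10,-22.6,-2,0,0,5.8],[10,-22.6,-2,0,0,5.8],[10,-22.6,-2,0,0,5.8],[10,-22.6,-2,0,0,5.8],[10,-22.6,-2,0,0,5.8],[10,-22.6,-2,0,0,5.8],[10,-22.6,-2,0,0,5.8]]]' 85 40
python3 - <<'E'
from h import *
c=cap('wrist','w1.png');o,d=ray(c,320,200);print(o.round(),d.round(2));print(ctrl.sense()['eef_pos'],ctrl.sense()['ee_rot'])
E
```

```text
time_s: 1.87
eef_pos: [487.4, -95.5, 254.2]
ee_rot: [0.0, -0.019, 1.0, 0.0]
force: [-1.1, 0.3, 0.1]
grip_width: 0.995
grip_force: 0.0
[404. -98. 324.] [ 0.32 -0.   -0.95]
[487.43624222 -95.63458604 254.224454  ] [ 1.55547268e-04 -1.89948117e-02  9.99819569e-01 -3.75589290e-05]
```

View pics/w1.png

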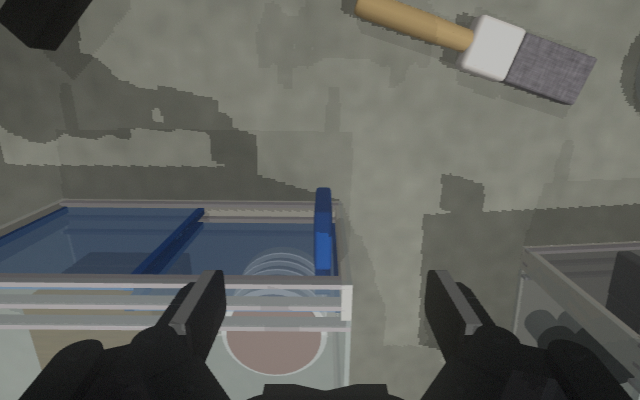

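The wrist view shows the rear fin just left of centre between the fingers. Its darker front face spans rows 188–233 and its brighter top face spans rows 233–274, at about column 323. The cabinet's top front edge is below it.

Run:
```python
from h import *
c=cap('wrist')
for p in[(316,234),(331,234),(316,274),(331,274),(341,287),(0,276)]: print(p,onz(c,*p,145 if p[0] in(316,331) else 150).round(1))
g=c['image'];print(g[253,308:340].tolist());print(g[180:284:4,323].tolist())
```

```text
(316, 234) [ 483.7 -100.   145. ]
(331, 234) [483.4 -91.7 145. ]
(316, 274) [508.9 -99.2 145. ]
(331, 274) [508.6 -90.6 145. ]
(341, 287) [513.8 -84.7 150. ]
(0, 276) [ 514.  -276.5  150. ]
[[70, 84, 100], [70, 83, 100], [67, 80, 99], [68, 81, 99], [68, 81, 99], [63, 77, 94], [49, 65, 95], [38, 64, 110], [44, 74, 128], [41, 79, 141], [46, 85, 148], [46, 84, 147], [45, 85, 146], [45, 85, 147], [46, 85, 148], [46, 85, 148], [47, 85, 149], [44, 85, 148], [46, 86, 150], [47, 86, 150], [46, 84, 149], [46, 84, 146], [45, 80, 139], [53, 76, 117], [60, 75, 96], [49, 61, 83], [43, 54, 76], [39, 49, 74], [47, 58, 77], [76, 79, 83], [90, 89, 85], [92, 91, 87]]
[[118, 120, 110], [118, 120, 109], [45, 56, 82], [42, 55, 82], [38, 53, 81], [42, 56, 84], [42, 55, 83], [38, 51, 81], [42, 61, 99], [43, 65, 110], [40, 64, 108], [39, 63, 107], [42, 64, 108], [38, 65, 111], [47, 85, 148], [47, 85, 149], [44, 85, 148], [47, 86, 148], [45, 84, 149], [45, 85, 149], [48, 87, 150], [47, 87, 150], [46, 79, 137], [43, 60, 98], [93, 93, 93], [97, 95, 96]]
```

The fin is centred at about (488,-95.5), directly under the tool. Descend and pinch.

```bash
python3 -m creep '[[[0,0,-1,0,0,0],[0,0,-2,0,0,0],[0,0,-2.5,0,0,0],[0,0,-2.8,0,0,0],[0,0,-2.8,0,0,0],[0,0,-2.8,0,0,0]]]'
python3 -m creep '[[[0,0,0,0,0,0],[0,0,0,0,0,0],[0,0,0,0,0,0],[0,0,0,0,0,0],[0,0,0,0,0,0],[0,0,0,0,0,0],[0,0,0,0,0,0],[0,0,0,0,0,0],[0,0,0,0,0,0],[0,0,0,0,0,0],[0,0,0,0,0,0],[0,0,0,0,0,0]]]' 0 40
```

```text
time_s: 2.47
eef_pos: [487.9, -96.7, 184.5]
ee_rot: [0.0, -0.018, 1.0, -0.0]
force: [1.2, 0.3, 1.2]
grip_width: 0.994
grip_force: 0.0
time_s: 3.47
eef_pos: [487.7, -96.9, 184.1]
ee_rot: [0.0, -0.018, 1.0, -0.0]
force: [-2.7, 0.8, 5.0]
grip_width: 0.112
grip_force: 39.9
```

The grip has closed on the 10 mm fin. Slide along -y of the cabinet, checking forces halfway.

```bash
python3 -m creep '[[[0,-0.2,0,0,0,0],[0.01,-0.4,0,0,0,0],[0.02,-0.6,0,0,0,0],[0.03,-0.8,0,0,0,0],[0.04,-1,0,0,0,0],[0.04,-1.2,0,0,0,0],[0.05,-1.4,0,0,0,0],[0.06,-1.6,0,0,0,0],[0.07,-1.8,0,0,0,0],[0.07,-2,0,0,0,0],[0.07,-2,0,0,0,0]]]'
```

```text
time_s: 4.38
eef_pos: [489.2, -147.9, 184.1]
ee_rot: [-0.0, -0.018, 1.0, -0.0]
force: [-4.1, -2.2, 6.2]
grip_width: 0.109
grip_force: 40.0
```

```bash
python3 -m creep '[[[0.01,-0.2,0,0,0,0],[0.02,-0.4,0,0,0,0],[0.03,-0.6,0,0,0,0],[0.03,-0.8,0,0,0,0],[0.04,-1,0,0,0,0],[0.04,-1.2,0,0,0,0],[0.05,-1.4,0,0,0,0],[0.06,-1.6,0,0,0,0],[0.06,-1.7,0,0,0,0],[0.07,-1.8,0,0,0,0],[0.07,-1.9,0,0,0,0],[0.07,-1.9,0,0,0,0],[0.07,-1.9,0,0,0,0]]]'
python3 - <<'E'
from h import *
cap('top','t2.png')
E
```

```text
time_s: 5.47
eef_pos: [490.6, -195.0, 184.1]
ee_rot: [-0.001, -0.018, 1.0, -0.0]
force: [-7.5, -1.6, 7.1]
grip_width: 0.112
grip_force: 40.2
```

That's 98 mm of travel, with no end-stop force. Release and lift clear.

```bash
python3 -m creep '[[[0,0,0,0,0,0],[0,0,0,0,0,0],[0,0,0,0,0,0],[0,0,0,0,0,0],[0,0,0,0,0,0],[0,0,0,0,0,0],[0,0,0,0,0,0],[0,0,0,0,0,0],[0,0,1,0,0,0],[0,0,2,0,0,0],[0,0,3,0,0,0],[0,0,4,0,0,0],[-2,0,5,0,0,0],[-4,0,5,0,0,0],[-6,0,5,0,0,0],[-6,0,5,0,0,0],[-6,0,5,0,0,0],[-6,0,5,0,0,0],[-6,0,5,0,0,0],[-6,0,5,0,0,0]]]' 60
python3 - <<'E'
from h import *
c=cap('scene');h=cv2.cvtColor(c['image'],cv2.COLOR_RGB2HSV)
m=cv2.inRange(h,(105,150,60),(125,255,255));k,l,s,ce=cv2.connectedComponentsWithStats(m)
for i in range(1,k):
    if s[i,4]>25: print(s[i],ce[i].round(1),onz(c,*ce[i],145).round(0))
b=c['image'][80:220,280:480,::-1];cv2.imwrite('pics/s2.png',cv2.resize(b,(800,560)))
E
```

```text
time_s: 7.18
eef_pos: [341.9, -194.5, 308.8]
ee_rot: [0.0, -0.018, 1.0, 0.0]
force: [0.7, 0.1, -0.7]
grip_width: 0.7
grip_force: 0.0
[377 112  14  14 128] [383.7 118.6] [ 496. -317.  145.]
[363 152  14  13 115] [369.6 157.7] [ 492. -183.  145.]
[ 123  240   58   80 2491] [151.7 279.7] [877. 332. 145.]
[630 343  10  27 207] [635.3 356.4] [-297.   70.  145.]
```

View pics/s2.png

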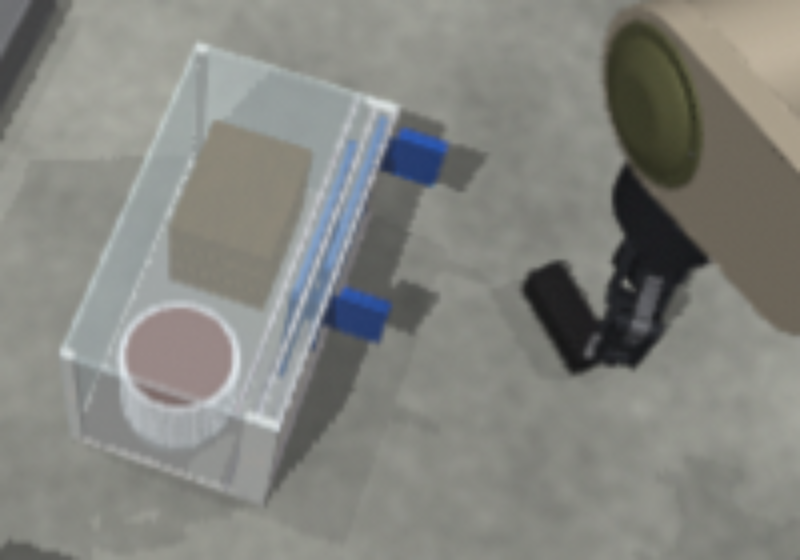

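The picture shows the rear fin at crop (360,313) and the front fin unmoved at (415,157). They are about 135 mm apart, so the door is fully open, and the gripper is clear of everything.

```bash
python3 -c "
from rig import ctrl;print(ctrl.finish_job())"
```

```text
the job is handed in; nothing more can be done
None
```

I slid the rear blue door about 98 of its 100 mm open. The front blue door did not move, the grey cabinet was not touched, and I handed the job in with the arm clear; no verdict came back.

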